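# Put the marbling colours back in their racks

## Robot

A 6-joint arm with a two-finger parallel gripper is mounted at the origin on a cart in front of the work surface, level with it; the furniture and walls round the work are solid. World frame = base frame: x ahead of the robot, y to its left, z up, the work surface at z = 0. Lengths are in mm, angles in rad, forces in N, time in s.
With the tool pointing down it reaches from about 300 to 775 mm from the base axis. Payload 14.6 kg.
Tool frame: the origin (TCP) lies at the very end of the fingers, on their centre line; the grasp point (between the pads) lies 19 mm behind it; z points along the fingers, y is the direction in which the jaws open and shut (so a half turn about z gives the same grasp; the last joint's range is limited). The gripper opens to 94 mm and grips with 3 to 60 N. Pads are 16 mm wide; open, the fingers measure 119 mm over their backs; the gripper's body (75 mm by 177 mm) begins 78 mm behind the grasp point.
Start: joints at [-1.322, 0.3, 1.521, -0, 1.321, -0.067], TCP at [170.81, -522.794, 205.446] pointing down, gripper open.
Joint ranges: [-3.03, 3.03], [-0.79, 2.21], [0.23, 2.52], [-1.04, 4.18], [0, 3.07], [-2.55, 2.55]. Speed limits (rad/s): [2.22, 2.22, 2.57, 3.14, 3.14, 3.14].

## Interface

Orientations are given as a rotation vector (axis times angle).
In Python, from plant import robot gives the robot as it stands.
- The arm moves only by the tool servo_tool, never from a script. Its argument "targets" is a list of rows, each an object with "slide": the shift along the world's x, y, z in cm, a list of three; "dr": the turn, a rotation vector about the world's x, y, z in degrees, a list of three. In form: [{"slide": [tx, ty, tz], "dr": [wx, wy, wz]}, ...]. A call has exactly 8 rows; each row is the pose to reach, as a shift and turn from the pose commanded when the call began; what a row does not reach only later rows make up. A row lasts 1/8 s, in which the tool goes at most 62.5 mm and 10.7 degrees, less where a joint would pass 70% of its speed; a pose out of reach is approached as far as the arm can. A call with a gripper value outside its range is refused whole. "hand" is the closure, from -1 (fully open) to 1 (shut), set as the call begins (left out, the last holds). The fingers move at their own pace and stop on an object; the grip force is fixed at half the most. Time passes only in rows, so rows that repeat a pose let the fingers close, or fill a call up. It gives the time, the measured TCP pose, the force and the opening at its end, in the units of the state.
- robot.read_state(): the state, without advancing time (a new reading comes with each control period).
- robot.snapshot(name): name is "side" or "top" or "wrist"; returns a dict with "frame" (480x640x3 uint8, blue, green, red), "fx", "fy", "cx", "cy" (pixels), "view" (4x4, takes a point from world to camera coordinates). Camera axes: x right, y down, z forward; pixel columns grow to the right and rows downward; lengths in mm; the calibration is good to about 2 mm. The wrist camera is an equidistant fisheye: a pixel r from the principal point sees the ray r / f radians off the axis. A picture is of the moment at which its call begins. There is no depth.
- robot.hand_in(): hands the job in, once; it reports no verdict.
Trained networks look in a picture, given as the dict that the camera call returned (one of the last four; its "shot" number tells which), for a name from the list of things; names that differ only in an ending like _2 or _b are one class to them, and where a whole thing is asked for, a point or a joint stands for the part that bears it (a point fixed in the world has none). Each returns a list of dicts, best first, with "p" (0 to 1); they miss things now and then, are a little off and sometimes report something else, mostly with a low value. They report only what shows in the picture. A call takes as long as a camera call. They do not tell look-alikes from the thing itself.
- robot.spot_in(query, picture): "point" ([column, row] in pixels, amid what is visible of it).
- robot.tip_of(query, picture): "point" ([column, row] in pixels: a listed point, or the origin of a listed thing).
The state is a dict: "time_s": time; "q": joint angles; "qvel": joint speeds; "effort": joint torques, N m; "ee_pos": TCP position; "tool_rot": TCP orientation; "ft_force": force on the tool from outside, world axes, zero at the start; "wrist_torque": the same for the moment, N m; "gripper_width": finger opening in mm.
Only numpy, scipy, OpenCV 4.12 (cv2) and the standard library are available. Lean on these libraries where they do the work, as an engineer would, in place of code of your own. Each camera call takes 0.05 s, during which the arm holds its last target. There are 200 camera calls.

## Task

Put the four dropper bottles that stand about on the bench back into the empty wells of the two bottle racks: those with red bulbs into the rack with the red ends, those with black bulbs into the rack with the black ends, one bottle to a well, standing upright on the well's floor. Keep every bottle upright so that none leaks, and leave the bottles already in the racks and the white and the lilac bottle where they are.

Things in the scene. Friction and masses are not known exactly. Their poses are not given: they have to be found in the camera images.
- red_1: brown-glass dropper bottle with a red rubber bulb, upright, 96 mm tall, 45 g. Origin: centre of its underside, z up its axis. Body 33 mm across (in contact a 29 mm square with sides along its x and y) up to 44 mm; above it neck and bulb, 14 mm thick, up to 94 mm: grip these from above, 60 to 70 mm up; loose on the bench, to be put away
- red_2: brown-glass dropper bottle with a red rubber bulb, upright, 96 mm tall, 45 g. Origin: centre of its underside, z up its axis. Body 33 mm across (in contact a 29 mm square with sides along its x and y) up to 44 mm; above it neck and bulb, 14 mm thick, up to 94 mm: grip these from above, 60 to 70 mm up; loose on the bench, to be put away
- black_1: brown-glass dropper bottle with a black rubber bulb, upright, 92 mm tall, 45 g. Origin: centre of its underside, z up its axis. Body 33 mm across (in contact a 29 mm square with sides along its x and y) up to 41 mm; above it neck and bulb, 14 mm thick, up to 90 mm: grip these from above, 60 to 70 mm up; loose on the bench, to be put away
- black_2: brown-glass dropper bottle with a black rubber bulb, upright, 92 mm tall, 45 g. Origin: centre of its underside, z up its axis. Body 33 mm across (in contact a 29 mm square with sides along its x and y) up to 41 mm; above it neck and bulb, 14 mm thick, up to 90 mm: grip these from above, 60 to 70 mm up; loose on the bench, to be put away
- red_rack: plywood bottle rack with red-painted end boards, fixed to the bench, 60 x 168 mm. Origin: centre of its underside, z up. Three wells 46 mm square in a row along its y axis, centres y = -51, 0, +51 mm, x = 0; well floor 6 mm above the origin, walls 5 mm thick up to 36 mm, end boards to 44 mm. A red-bulb bottle stands in the +51 well; the other two are empty
- black_rack: plywood bottle rack with black end boards, fixed to the bench, 60 x 168 mm. Origin: centre of its underside, z up. Three wells 46 mm square in a row along its y axis, centres y = -51, 0, +51 mm, x = 0; well floor 6 mm above the origin, walls 5 mm thick up to 36 mm, end boards to 44 mm. A black-bulb bottle stands in the +51 well; the other two are empty
- red_home: brown-glass dropper bottle with a red rubber bulb, upright, 96 mm tall, 45 g. Origin: centre of its underside, z up its axis. Body 33 mm across (in contact a 29 mm square with sides along its x and y) up to 44 mm; above it neck and bulb, 14 mm thick, up to 94 mm: grip these from above, 60 to 70 mm up; already in the +51 mm well of the red-ended rack, stays there
- black_home: brown-glass dropper bottle with a black rubber bulb, upright, 92 mm tall, 45 g. Origin: centre of its underside, z up its axis. Body 33 mm across (in contact a 29 mm square with sides along its x and y) up to 41 mm; above it neck and bulb, 14 mm thick, up to 90 mm: grip these from above, 60 to 70 mm up; already in the +51 mm well of the black-ended rack, stays there
- gall_bottle: white plastic bottle with a ribbed white screw cap, 48 mm across, 125 mm tall, standing loose on the bench among the droppers; no dropper, stays where it is. Origin: centre of its underside, z up
- lilac_bottle: lilac plastic bottle, 62 mm across, 116 mm tall, standing loose on the bench among the droppers; no dropper, stays where it is. Origin: centre of its underside, z up
Things that resemble listed ones, but are neither listed nor needed, are in the scene too. Leave any orange or turquoise look-alike of the red_1 alone.

How it is judged (in metres and radians):
At the end, for the whole second after the job is handed in: Each rack holds its two bottles (either way round) and its resident, one per well: within 12 mm of the well centre in rack x and y, underside 2 to 11 mm above the rack's, within 0.12 rad of upright, at rest; white and lilac bottles upright, within 30 mm of their start ((((x of red_1 in the frame of red_rack between -0.012 and 0.012 m and y of red_1 in the frame of red_rack between -0.012 and 0.012 m and z of red_1 in the frame of red_rack between 0.002 and 0.011 m and angle between red_1's own z axis and vertical below 0.12 rad and linear speed of red_1 below 0.03 m/s) and (x of red_2 in the frame of red_rack between -0.012 and 0.012 m and y of red_2 in the frame of red_rack between -0.063 and -0.039 m and z of red_2 in the frame of red_rack between 0.002 and 0.011 m and angle between red_2's own z axis and vertical below 0.12 rad and linear speed of red_2 below 0.03 m/s)) or ((x of red_2 in the frame of red_rack between -0.012 and 0.012 m and y of red_2 in the frame of red_rack between -0.012 and 0.012 m and z of red_2 in the frame of red_rack between 0.002 and 0.011 m and angle between red_2's own z axis and vertical below 0.12 rad and linear speed of red_2 below 0.03 m/s) and (x of red_1 in the frame of red_rack between -0.012 and 0.012 m and y of red_1 in the frame of red_rack between -0.063 and -0.039 m and z of red_1 in the frame of red_rack between 0.002 and 0.011 m and angle between red_1's own z axis and vertical below 0.12 rad and linear speed of red_1 below 0.03 m/s))) and x of red_home in the frame of red_rack between -0.012 and 0.012 m and y of red_home in the frame of red_rack between 0.039 and 0.063 m and z of red_home in the frame of red_rack between 0.002 and 0.011 m and angle between each of red_home, black_home, gall_bottle, lilac_bottle's own z axis and vertical below 0.12 rad and linear speed of each of red_home, black_home below 0.03 m/s and (((x of black_1 in the frame of black_rack between -0.012 and 0.012 m and y of black_1 in the frame of black_rack between -0.012 and 0.012 m and z of black_1 in the frame of black_rack between 0.002 and 0.011 m and angle between black_1's own z axis and vertical below 0.12 rad and linear speed of black_1 below 0.03 m/s) and (x of black_2 in the frame of black_rack between -0.012 and 0.012 m and y of black_2 in the frame of black_rack between -0.063 and -0.039 m and z of black_2 in the frame of black_rack between 0.002 and 0.011 m and angle between black_2's own z axis and vertical below 0.12 rad and linear speed of black_2 below 0.03 m/s)) or ((x of black_2 in the frame of black_rack between -0.012 and 0.012 m and y of black_2 in the frame of black_rack between -0.012 and 0.012 m and z of black_2 in the frame of black_rack between 0.002 and 0.011 m and angle between black_2's own z axis and vertical below 0.12 rad and linear speed of black_2 below 0.03 m/s) and (x of black_1 in the frame of black_rack between -0.012 and 0.012 m and y of black_1 in the frame of black_rack between -0.063 and -0.039 m and z of black_1 in the frame of black_rack between 0.002 and 0.011 m and angle between black_1's own z axis and vertical below 0.12 rad and linear speed of black_1 below 0.03 m/s))) and x of black_home in the frame of black_rack between -0.012 and 0.012 m and y of black_home in the frame of black_rack between 0.039 and 0.063 m and z of black_home in the frame of black_rack between 0.002 and 0.011 m and distance of each of gall_bottle, lilac_bottle from where it was at the start of the episode below 0.03 m); the robot touches nothing.
It fails at once if a bottle is tipped more than 0.8 rad from upright (angle between any of red_1, red_2, black_1, black_2, red_home, black_home, gall_bottle, lilac_bottle's own z axis and vertical above 0.8 rad).
It fails at once if the white or the lilac bottle is moved more than 30 mm (distance of any of gall_bottle, lilac_bottle from where it was at the start of the episode above 0.03 m).
It fails at once if a bottle already in a rack is moved more than 30 mm (distance of any of red_home, black_home from where it was at the start of the episode above 0.03 m).
It also fails if it takes over 112 s, if anything falls off the work surface, if the arm or the gripper's body presses on something with over 40 N, if the wrist force passes 120 N, or if a joint passes its speed limit or range.

## Working session

There is one attempt and no reset: what is moved stays moved. The work goes in short steps, Python scripts to look and compute and a tool call to move; the robot and the scene stay as the last step left them, time stands still between calls to the robot, and variables do not carry over. Pictures are saved under pics/ and viewed, about 12 in all and at most 16, crops included, and the job is handed in when it is done.

Besides the shell and the picture viewer there is one more tool, called by a JSON object that holds its "method" and its "body". servo_tool: Moves the arm, as the interface text tells. Its arguments: {"type":"object","properties":{"targets":{"type":"array"},"hand":{"type":"number"}},"required":["targets"]}

```bash
mkdir -p pics; cat > h.py <<'E'
import numpy as np, cv2
from plant import robot
def ray(pic,uv):
    x=(uv[0]-pic['cx'])/pic['fx'];y=(uv[1]-pic['cy'])/pic['fy']
    if pic.get('name')=='wrist':
        r=np.hypot(x,y); s=np.sin(r)/r if r>1e-9 else 1.; d=np.array([x*s,y*s,np.cos(r)])
    else: d=np.array([x,y,1.])
    V=np.array(pic['view']);R=V[:3,:3];return -R.T@V[:3,3], R.T@d
def onz(pic,uv,z):
    c,d=ray(pic,uv); return c+d*(z-c[2])/d[2]
def proj(pic,P):
    V=np.array(pic['view']);p=V[:3,:3]@np.array(P,float)+V[:3,3]
    if pic.get('name')=='wrist':
        r=np.hypot(p[0],p[1]);t=np.arctan2(r,p[2]);p=np.array([p[0]/r*t,p[1]/r*t,1])
    else:p=p/p[2]
    return np.array([p[0]*pic['fx']+pic['cx'],p[1]*pic['fy']+pic['cy']])
def snap(n,save=None):
    p=robot.snapshot(n);p['name']=n
    if save: cv2.imwrite('pics/'+save,p['frame'])
    return p
E
python3 - <<'E'
from h import *
for n in ['top','side']:
    p=snap(n,n+'0.png'); print(n,p['fx'],p['cx'],p['cy'],np.round(ray(p,(320,240))[0]),np.round(np.array(p['view'])[:3,:3],2).tolist())
    for q in ['red_1','black_1','red_rack','black_rack','gall_bottle','lilac_bottle']:
        for f in (robot.spot_in,robot.tip_of):
            print(q,f.__name__,[(np.round(d['point']).tolist(),round(d['p'],2),np.round(onz(p,d['point'],0)[:2]).tolist()) for d in f(q,p)][:7])
E
```

```text
top 527.7197563229782 314.28653332485595 237.86122891123426 [ 370.    3. 1242.] [[-0.01, -1.0, 0.0], [-1.0, 0.01, -0.1], [0.1, -0.0, -1.0]]
red_1 call [([329.0, 218.0], 0.75, [539.0, -36.0]), ([205.0, 272.0], 0.59, [414.0, 257.0]), ([344.0, 248.0], 0.58, [467.0, -72.0])]
red_1 call [([328.0, 218.0], 0.75, [539.0, -35.0]), ([316.0, 250.0], 0.74, [463.0, -6.0]), ([203.0, 274.0], 0.52, [410.0, 261.0])]
black_1 call [([423.0, 251.0], 0.56, [457.0, -257.0]), ([287.0, 266.0], 0.48, [425.0, 64.0])]
black_1 call [([286.0, 268.0], 0.48, [422.0, 66.0])]
red_rack call [([229.0, 200.0], 0.68, [585.0, 201.0])]
red_rack call [([229.0, 200.0], 0.58, [585.0, 201.0])]
black_rack call [([394.0, 198.0], 0.85, [585.0, -193.0])]
black_rack call [([394.0, 199.0], 0.96, [582.0, -191.0])]
gall_bottle call [([396.0, 265.0], 0.82, [425.0, -192.0]), ([424.0, 249.0], 0.69, [462.0, -259.0])]
gall_bottle call [([393.0, 265.0], 0.57, [425.0, -186.0])]
lilac_bottle call [([237.0, 258.0], 0.91, [446.0, 181.0])]
lilac_bottle call [([242.0, 259.0], 0.85, [443.0, 169.0])]
side 573.6931274203129 323.1963473739586 233.73
[... 344 characters left out ...]
9.0, -8.0]), ([305.0, 224.0], 0.69, [546.0, -44.0]), ([352.0, 226.0], 0.63, [465.0, -76.0])]
black_1 call [([344.0, 267.0], 0.84, [436.0, 32.0]), ([390.0, 150.0], 0.58, [487.0, -355.0])]
black_1 call [([343.0, 279.0], 0.81, [427.0, 59.0])]
red_rack call [([221.0, 296.0], 0.98, [590.0, 178.0])]
red_rack call [([219.0, 304.0], 0.68, [584.0, 194.0])]
black_rack call [([326.0, 166.0], 0.7, [588.0, -236.0])]
black_rack call [([322.0, 178.0], 0.81, [577.0, -193.0])]
gall_bottle call [([397.0, 178.0], 0.74, [438.0, -257.0])]
gall_bottle call [([388.0, 200.0], 0.97, [429.0, -180.0])]
lilac_bottle call [([308.0, 296.0], 0.73, [463.0, 119.0])]
lilac_bottle call [([311.0, 323.0], 0.98, [434.0, 168.0])]
```

```bash
python3 -c "
import cv2
a=cv2.imread('pics/top0.png')[150:330,160:460];cv2.imwrite('pics/topc.png',cv2.resize(a,None,fx=2.6,fy=2.6,interpolation=2))
a=cv2.imread('pics/side0.png')[90:410,150:470];cv2.imwrite('pics/sidec.png',cv2.resize(a,(600,600),interpolation=2))"
```

```text
(no output)
```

View pics/topc.png

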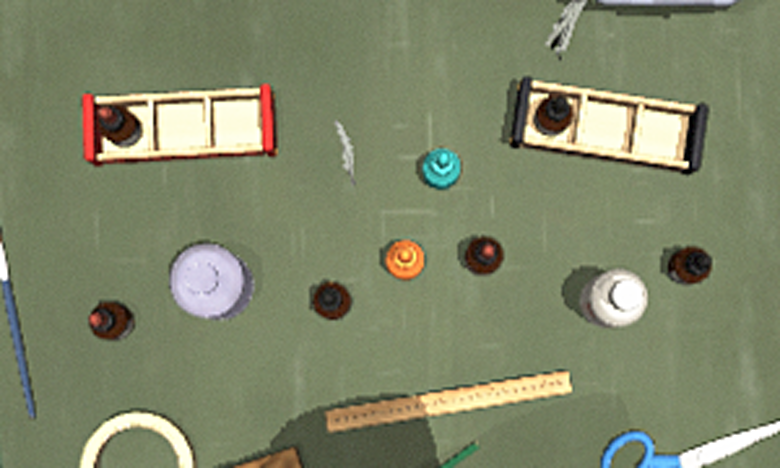

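View pics/sidec.png

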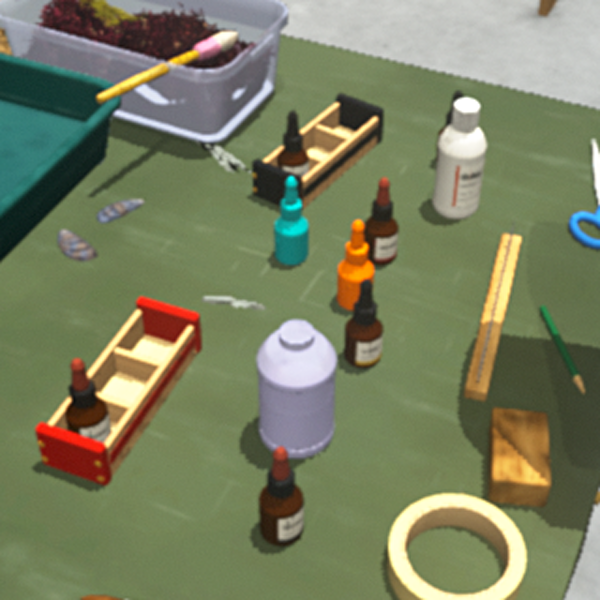

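Candidates (top image, px): red bulbs at (202,273) and (346,248), with the orange (316,250) and turquoise (329,215) look-alikes left out. Black bulbs are at (287,265) and (425,251). The homes, in the racks, are at (207,197) and (373,194). The white bottle is at (398,264) and the lilac one at (240,258).

```bash
python3 - <<'E'
from h import *
from scipy.spatial.transform import Rotation as R
t=snap('top');s=snap('side')
def tri(a,b):
    c1,d1=ray(t,a);c2,d2=ray(s,b);d1/=np.linalg.norm(d1);d2/=np.linalg.norm(d2)
    k=np.linalg.lstsq(np.c_[d1,-d2],c2-c1,rcond=None)[0]
    p,q=c1+k[0]*d1,c2+k[1]*d2; return np.round((p+q)/2,1),round(np.linalg.norm(p-q),1)
T=lambda x,y:(160+x/2.6,150+y/2.6);S=lambda x,y:(150+x*.5333,90+y*.5333)
for n,a,b,h in [('redA',(97,320),(280,452),92),('redB',(487,248),(383,183),92),('blkA',(330,297),(365,286),88),('blkB',(698,262),(457,97),88)]:
    print(n,tri(T(*a),S(*b)),np.round(onz(t,T(*a),h),1),np.round(onz(s,S(*b),h),1))
for n,a,b in [('red',(91,128),(267,119)),('blk',(521,112),(698,138))]:
    A,B=onz(t,T(*a),44),onz(t,T(*b),44);d=A-B;print(n,np.round((A+B)/2,1),np.linalg.norm(d),np.degrees(np.arctan2(-d[0],d[1])))
print('white',onz(t,T(628,294),125),'lilac',onz(t,T(205,277),110))
st=robot.read_state();print(st['ee_pos'],st['tool_rot'],R.from_rotvec(st['tool_rot']).as_matrix().round(2).tolist(),st['gripper_width'],st['time_s'])
E
```

```text
redA (array([410.1, 255.7,  89.5]), np.float64(2.1)) [409.  254.8  92. ] [410.2 257.8  92. ]
redB (array([464.8, -72.9,  90.2]), np.float64(1.5)) [465.4 -72.6  92. ] [463.3 -70.7  92. ]
blkA (array([426.5,  60.3,  83. ]), np.float64(0.6)) [426.  60.  88.] [424.8  65.7  88. ]
blkB (array([ 451.6, -250.6,   88.1]), np.float64(0.2)) [ 451.7 -250.6   88. ] [ 451.5 -250.8   88. ]
red [583.1 194.4  44. ] 155.5951756302198 2.2701867302318317
blk [ 577.2 -186.    44. ] 157.92560036035928 -9.17035325561167
white [ 423.67896018 -184.57369004  125.        ] lilac [442.76142237 162.01631006 110.        ]
[ 170.81650305 -522.79576164  205.44153217] [-3.10250264e+00 -4.94018459e-01  1.50618533e-05] [[0.95, 0.31, -0.0], [0.31, -0.95, 0.0], [-0.0, -0.0, -1.0]] 93.86109788375889 1.4
```

{"method": "servo_tool", "body": {"targets": [{"slide":[3.5,3.4,0],"dr":[0,0,9]},{"slide":[7,6.8,0],"dr":[0,0,18]},{"slide":[10.5,10.2,0],"dr":[0,0,27]},{"slide":[14,13.6,0],"dr":[0,0,36]},{"slide":[17.5,17,0],"dr":[0,0,45]},{"slide":[21,20.4,0],"dr":[0,0,54]},{"slide":[25,24,0],"dr":[0,0,63]},{"slide":[28.1,27.2,0],"dr":[0,0,72]}], "hand": 0.15}}

```text
time_s: 2.4
ee_pos: [453.1, -249.3, 205.6]
tool_rot: [2.213, 2.229, 0.0]
ft_force: [-0.1, 0.5, 0.2]
gripper_width: 40.1
```

```bash
python3 - <<'E'
from h import *
from scipy.spatial.transform import Rotation as R
st=robot.read_state();print(st['ee_pos'],R.from_rotvec(st['tool_rot']).as_matrix().round(3).tolist(),st['gripper_width'],st['time_s'],np.round(st['q'],2))
p=snap('wrist')
for q in ['red_1','black_1','black_rack']:
  for f,z in ((robot.spot_in,60),(robot.tip_of,0)):
    print(q,z,[(np.round(d['point']).tolist(),round(d['p'],2),np.round(onz(p,d['point'],z)[:2]).tolist()) for d in f(q,p)][:7])
im=p['frame'].copy()
def box(P,c): cv2.circle(im,tuple(int(v) for v in np.round(proj(p,P))),3,c,1)
def rack(o,psi):
    ps=np.radians(psi);ax=np.array([np.cos(ps),np.sin(ps)]);ay=np.array([-ax[1],ax[0]])
    for sx in(-30,30):
        for sy in(-84,84): box([*(np.array(o)+sx*ax+sy*ay),44],(255,0,255))
    for k in(-51,0):box([*(np.array(o)+k*ay),6],(255,255,0))
rack((577.2,-186),-9.2);rack((583.1,194.4),2.3)
for x,y,z in [(410,255.7,92),(465,-72.6,92),(426,60,88),(451.6,-250.6,88)]: box([x,y,z],(0,255,0))
cv2.imwrite('pics/w1.png',im)
E
```

```text
[ 453.07562693 -249.30288193  205.55317853] [[-0.007, 1.0, 0.0], [1.0, 0.007, -0.0], [-0.0, 0.0, -1.0]] 40.052233692973275 2.4 [-0.57  0.23  1.61  0.    1.3  -0.58]
red_1 60 [([405.0, 9.0], 0.85, [531.0, -56.0]), ([330.0, 35.0], 0.77, [465.0, -85.0])]
red_1 0 [([400.0, 12.0], 0.8, [541.0, -37.0]), ([330.0, 40.0], 0.71, [467.0, -73.0])]
black_1 60 [([313.0, 220.0], 0.66, [451.0, -251.0])]
black_1 0 [([315.0, 215.0], 0.61, [452.0, -259.0])]
black_rack 60 [([437.0, 162.0], 0.81, [563.0, -197.0])]
black_rack 0 [([436.0, 150.0], 0.91, [580.0, -187.0])]
```

View pics/w1.png

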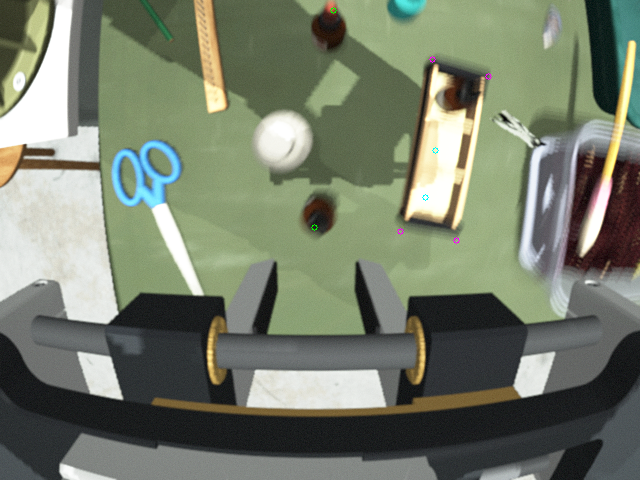

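The wrist view is motion-blurred: the black bulb is near (320,222) and the predicted marker is at (314,227). The rack at (445,145) is also off its markers. I'll repeat the shot at rest.

```bash
cat >> h.py <<'E'
RK={'b':[577.2,-186,-9.2],'r':[583.1,194.4,2.3]}
B=[(410,255.7,92),(465,-72.6,92),(426,60,88),(451.6,-250.6,88)]
def marked(p,name,rk=RK,B=B):
    im=p['frame'].copy()
    def box(P,c):
        u=proj(p,P)
        if abs(u).max()<2000: cv2.circle(im,tuple(int(v) for v in np.round(u)),2,c,1)
    for o in rk.values():
        ps=np.radians(o[2]);ax=np.array([np.cos(ps),np.sin(ps)]);ay=np.array([-ax[1],ax[0]])
        for sx in(-30,30):
            for sy in(-84,84): box([*(np.array(o[:2])+sx*ax+sy*ay),44],(255,0,255))
        for k in(-51,0):box([*(np.array(o[:2])+k*ay),6],(255,255,0))
    for b in B: box(b,(0,255,0))
    cv2.imwrite('pics/'+name,im)
E
python3 - <<'E'
from h import *
p=snap('wrist');p=snap('wrist')
st=robot.read_state();print(st['ee_pos'],np.abs(st['qvel']).max())
marked(p,'w2.png')
a=cv2.imread('pics/w2.png')[40:250,230:520];cv2.imwrite('pics/w2.png',cv2.resize(a,None,fx=2.7,fy=2.7,interpolation=2))
E
```

```text
[ 451.29522385 -251.53653136  205.51746113] 0.004503247512624547
```

View pics/w2.png

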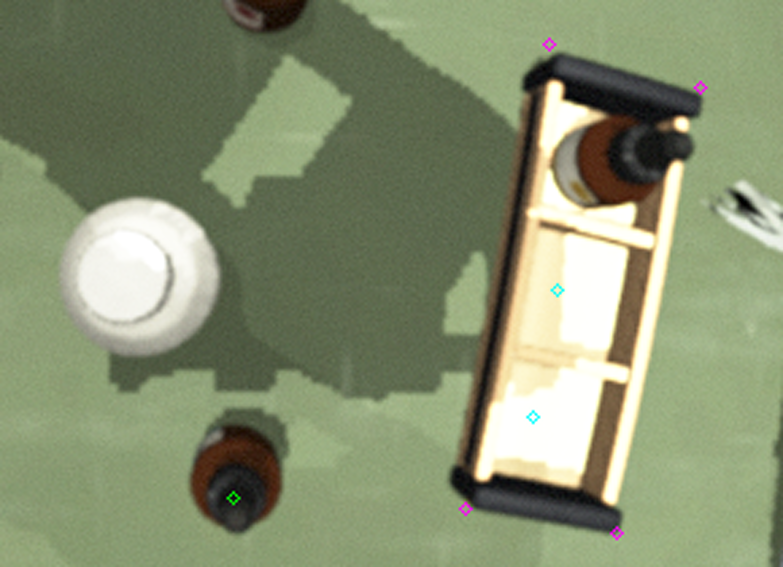

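```bash
cat >> h.py <<'E'
def sil(p,im,x,y,z0,H=92,hb=41,c=(0,255,0)):
    a=np.linspace(0,2*np.pi,40)
    for z,r in((0,16.5),(hb,16.5),(hb+20,7),(H-2,4)):
        pts=np.array([proj(p,[x+r*np.cos(t),y+r*np.sin(t),z0+z]) for t in a])
        cv2.polylines(im,[np.round(pts*16*4).astype(int)],True,c,1,4,4)
E
python3 - <<'E'
from h import *
p=snap('wrist');print(np.round(ray(p,(p['cx'],p['cy']))[0]),np.round(ray(p,(p['cx'],p['cy']))[1],2),p['fx'],p['cx'],p['cy'])
for q in ['black_1','gall_bottle','black_rack']:
    print(q,[(np.round(d['point'],1).tolist(),round(d['p'],2),np.round(onz(p,d['point'],0)[:2]).tolist()) for d in robot.tip_of(q,p)])
for y in(-250.6,-254,-257): print(y,[np.round(proj(p,[451.6,y,z]),1).tolist() for z in (0,41,90)])
im=cv2.resize(p['frame'],None,fx=4,fy=4,interpolation=2)
sil(p,im,451.6,-250.6,0);sil(p,im,451.6,-256,0,c=(255,0,255))
cv2.imwrite('pics/w3.png',im[700:1100,1050:1550])
E
```

```text
[ 451. -184.  385.] [ 0.   -0.23 -0.97] 371.64829954431775 315.77354013966084 229.93905579457012
black_1 [([315.3, 213.5], 0.57, [451.0, -259.0])]
gall_bottle [([284.6, 137.2], 0.69, [419.0, -179.0]), ([449.2, 106.5], 0.3, [594.0, -141.0])]
black_rack [([437.0, 146.3], 0.73, [580.0, -185.0])]
-250.6 [[316.0, 205.6], [316.1, 213.0], [316.2, 224.5]]
-254 [[316.0, 208.8], [316.1, 216.5], [316.2, 228.5]]
-257 [[316.0, 211.6], [316.1, 219.7], [316.2, 232.1]]
```

View pics/w3.png

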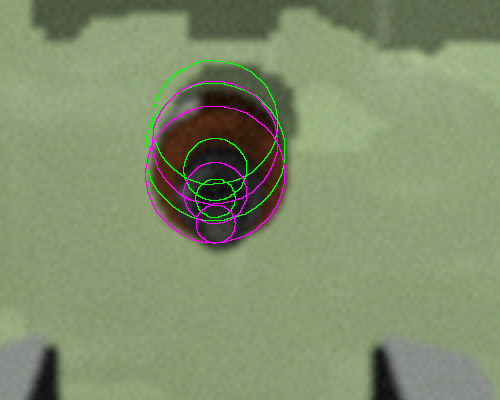

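The magenta silhouette at y=-256 fits (bottle around px (316,218)). I'll grip at about (452.5,-255.5).

{"method": "servo_tool", "body": {"targets": [{"slide":[0.1,-0.4,-4],"dr":[0,0,0]},{"slide":[0.1,-0.4,-8],"dr":[0,0,0]},{"slide":[0.1,-0.4,-12],"dr":[0,0,0]},{"slide":[0.1,-0.4,-14],"dr":[0,0,0]},{"slide":[0.1,-0.4,-15.8],"dr":[0,0,0]},{"slide":[0.1,-0.4,-15.8],"dr":[0,0,0]},{"slide":[0.1,-0.4,-15.8],"dr":[0,0,0]},{"slide":[0.1,-0.4,-15.8],"dr":[0,0,0]}]}}

```text
time_s: 4.05
ee_pos: [453.2, -255.1, 48.3]
tool_rot: [2.219, 2.222, 0.0]
ft_force: [-0.1, 0.3, -0.7]
gripper_width: 39.9
```

```bash
python3 - <<'E'
from h import *
p=snap('wrist');print(robot.read_state()['ee_pos'])
im=cv2.resize(p['frame'],None,fx=4,fy=4,interpolation=2)
cv2.imwrite('pics/w4.png',im[800:1350,900:1650])
E
```

```text
[ 453.11151408 -254.98183453   48.18151483]
```

View pics/w4.png

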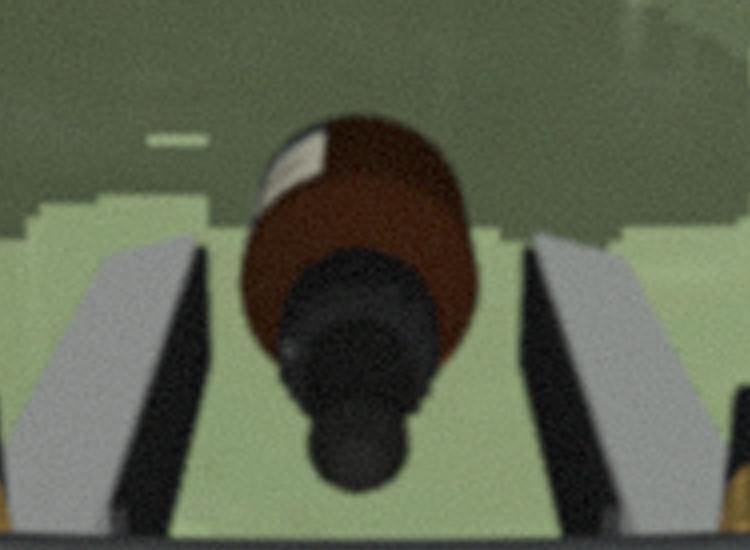

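Bottle is between the fingers, centred in x. Next, the y check by projection.

```bash
python3 - <<'E'
from h import *
p=snap('wrist');x,y,z=robot.read_state()['ee_pos']
im=cv2.resize(p['frame'],None,fx=4,fy=4,interpolation=2)
for dy in(0,-5,5): print(dy,[((proj(p,[x,y+dy,h])*4-[900,800]).round()).tolist() for h in(0,41,61,90)])
print([((proj(p,[x+s*20,y+dy,z])*4-[900,800]).round()).tolist() for s in(-1,1) for dy in (-8,8)])
E
```

```text
0 [[363.0, 196.0], [364.0, 283.0], [365.0, 339.0], [365.0, 445.0]]
-5 [[363.0, 226.0], [364.0, 318.0], [364.0, 377.0], [365.0, 488.0]]
5 [[363.0, 166.0], [364.0, 248.0], [365.0, 301.0], [366.0, 401.0]]
[[212.0, 358.0], [208.0, 242.0], [517.0, 358.0], [521.0, 243.0]]
```

Projection matches well: tip at (358,440) against (365,445), and the pads agree. Closing and lifting.

{"method": "servo_tool", "body": {"targets": [{"slide":[0,0,0],"dr":[0,0,0]},{"slide":[0,0,0],"dr":[0,0,0]},{"slide":[0,0,0],"dr":[0,0,0]},{"slide":[0,0,0],"dr":[0,0,0]},{"slide":[0,0,0],"dr":[0,0,0]},{"slide":[0,0,1],"dr":[0,0,0]},{"slide":[0,0,3],"dr":[0,0,0]},{"slide":[0,0,5],"dr":[0,0,0]}], "hand": 1}}

```text
time_s: 5.15
ee_pos: [452.8, -254.8, 98.6]
tool_rot: [2.219, 2.223, 0.0]
ft_force: [0.5, -1.1, 0.5]
gripper_width: 15.6
```

{"method": "servo_tool", "body": {"targets": [{"slide":[0,0,4],"dr":[0,0,0]},{"slide":[2.5,0.4,4],"dr":[0,0,0]},{"slide":[5,0.8,4],"dr":[0,0,0]},{"slide":[7.5,1.2,4],"dr":[0,0,0]},{"slide":[10,1.6,4],"dr":[0,0,0]},{"slide":[11.2,1.8,4],"dr":[0,0,0]},{"slide":[11.7,1.9,4],"dr":[0,0,0]},{"slide":[11.7,1.9,4],"dr":[0,0,0]}]}}

```text
time_s: 6.15
ee_pos: [569.5, -235.9, 137.5]
tool_rot: [-2.22, -2.223, 0.0]
ft_force: [0.2, 0.8, -0.8]
gripper_width: 15.5
```

```bash
python3 - <<'E'
from h import *
snap('wrist');p=snap('wrist');x,y,z=robot.read_state()['ee_pos'];print(x,y,z)
im=cv2.resize(p['frame'],None,fx=4,fy=4,interpolation=2)
def rack(o,c):
    ps=np.radians(o[2]);ax=np.array([np.cos(ps),np.sin(ps)]);ay=np.array([-ax[1],ax[0]])
    for q,h in(([(-30,-84),(30,-84),(30,84),(-30,84)],44),([(-23,-74),(23,-74),(23,-28),(-23,-28)],36),([(-23,-23),(23,-23),(23,23),(-23,23)],36)):
        pts=np.array([proj(p,[*(np.array(o[:2])+u*ax+v*ay),h]) for u,v in q]);cv2.polylines(im,[np.round(pts*64).astype(int)],True,c,2,4,4)
rack([578.5,-186,-9.2],(255,0,255))
sil(p,im,x,y,z-48)
im=im[80:1200,600:1900];cv2.imwrite('pics/w5.png',cv2.resize(im,None,fx=.6,fy=.53))
E
```

```text
569.3304371713098 -235.98264792466117 137.5994907509017
```

View pics/w5.png

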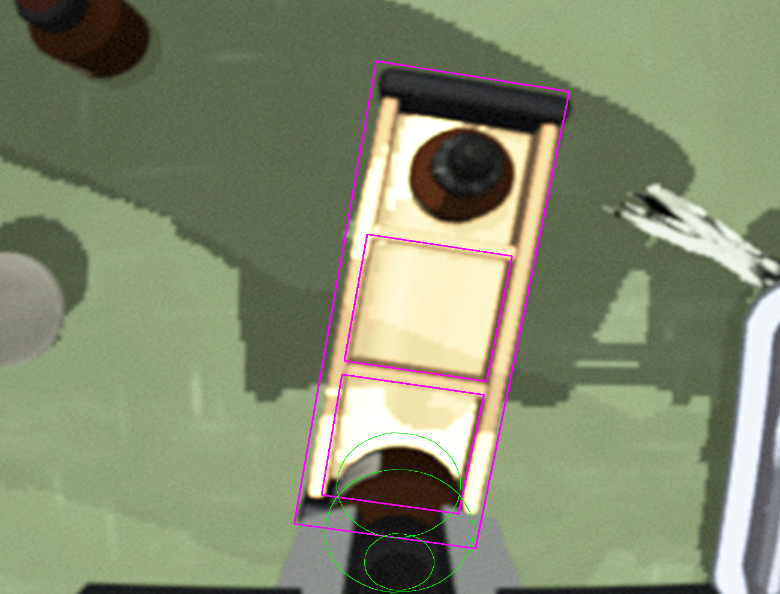

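Wells overlay fits within about 2 mm; the rack is a touch further in +x and -y. Lowering.

{"method": "servo_tool", "body": {"targets": [{"slide":[0.2,-0.2,-2],"dr":[0,0,0]},{"slide":[0.2,-0.2,-4],"dr":[0,0,0]},{"slide":[0.2,-0.2,-6],"dr":[0,0,0]},{"slide":[0.2,-0.2,-7],"dr":[0,0,0]},{"slide":[0.2,-0.2,-7.8],"dr":[0,0,0]},{"slide":[0.2,-0.2,-8.25],"dr":[0,0,0]},{"slide":[0.2,-0.2,-8.25],"dr":[0,0,0]},{"slide":[0.2,-0.2,-8.25],"dr":[0,0,0]}]}}

```text
time_s: 7.25
ee_pos: [572.0, -237.9, 55.4]
tool_rot: [2.219, 2.223, 0.0]
ft_force: [0.8, -0.1, -1.1]
gripper_width: 15.1
```

{"method": "servo_tool", "body": {"targets": [{"slide":[0,0,0],"dr":[0,0,0]},{"slide":[0,0,0],"dr":[0,0,0]},{"slide":[0,0,0],"dr":[0,0,0]},{"slide":[0,0,2],"dr":[0,0,0]},{"slide":[0,0,5],"dr":[0,0,0]},{"slide":[0,0,9],"dr":[0,0,0]},{"slide":[0,0,12],"dr":[0,0,0]},{"slide":[0,0,13],"dr":[0,0,0]}], "hand": 0.15}}

```text
time_s: 8.25
ee_pos: [572.4, -238.1, 188.0]
tool_rot: [2.217, 2.221, 0.002]
ft_force: [-1.0, 0.6, -0.6]
gripper_width: 40.3
```

{"method": "servo_tool", "body": {"targets": [{"slide":[-1.5,2.5,1],"dr":[0,0,0]},{"slide":[-3,5,2],"dr":[0,0,0]},{"slide":[-5,8,2],"dr":[0,0,0]},{"slide":[-7,11,2],"dr":[0,0,0]},{"slide":[-9,14,2],"dr":[0,0,0]},{"slide":[-10.4,15.6,2],"dr":[0,0,0]},{"slide":[-10.7,16.3,2],"dr":[0,0,0]},{"slide":[-10.7,16.3,2],"dr":[0,0,0]}]}}

```text
time_s: 9.25
ee_pos: [465.0, -74.8, 205.0]
tool_rot: [2.219, 2.224, -0.0]
ft_force: [-0.2, 0.4, -0.3]
gripper_width: 39.8
```

```bash
cat > look.py <<'E'
import sys
from h import *
def look(name,xs,H,hb,cls):
    snap('wrist');p=snap('wrist');print(np.round(robot.read_state()['ee_pos'],1))
    for f,z in((robot.spot_in,50),(robot.tip_of,0)):
        print([(np.round(d['point']).tolist(),round(d['p'],2),np.round(onz(p,d['point'],z)[:2]).tolist()) for d in f(cls,p)])
    im=cv2.resize(p['frame'],None,fx=4,fy=4,interpolation=2)
    for (x,y),c in zip(xs,((0,255,0),(255,0,255))): sil(p,im,x,y,0,H,hb,c)
    u=(proj(p,[*xs[0],50])*4).astype(int);a=np.maximum(u-[350,280],0);print('origin',a)
    cv2.imwrite('pics/'+name,im[a[1]:a[1]+560,a[0]:a[0]+700])
E
python3 -c "
from look import *
look('w6.png',[(465,-72.6),(465,-77)],96,44,'red_1')"
```

```text
[465.1 -75.3 204.8]
[([395.0, 174.0], 0.91, [538.0, -35.0]), ([313.0, 137.0], 0.81, [463.0, -3.0]), ([312.0, 212.0], 0.74, [462.0, -71.0])]
[([314.0, 205.0], 0.86, [463.0, -73.0]), ([388.0, 171.0], 0.86, [541.0, -37.0]), ([312.0, 137.0], 0.71, [462.0, -3.0])]
origin [912 573]
```

View pics/w6.png

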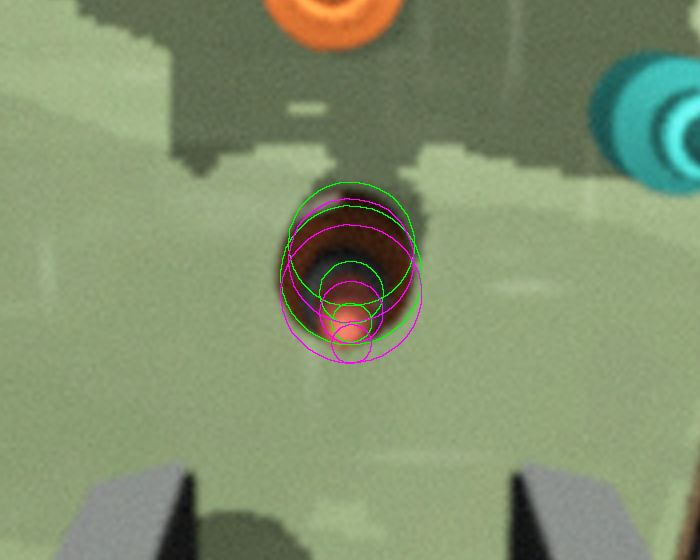

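Red bulb at about (347,325) in the crop; the green silhouette fits, so the position is (464.5,-73).

{"method": "servo_tool", "body": {"targets": [{"slide":[-0.1,0.2,-4],"dr":[0,0,0]},{"slide":[-0.1,0.2,-8],"dr":[0,0,0]},{"slide":[-0.1,0.2,-12],"dr":[0,0,0]},{"slide":[-0.1,0.2,-14],"dr":[0,0,0]},{"slide":[-0.1,0.2,-15.5],"dr":[0,0,0]},{"slide":[-0.1,0.2,-15.5],"dr":[0,0,0]},{"slide":[-0.1,0.2,-15.5],"dr":[0,0,0]},{"slide":[-0.1,0.2,-15.5],"dr":[0,0,0]}]}}

```text
time_s: 10.45
ee_pos: [464.3, -72.9, 50.7]
tool_rot: [2.219, 2.222, 0.001]
ft_force: [-0.1, 0.0, 0.0]
gripper_width: 39.8
```

{"method": "servo_tool", "body": {"targets": [{"slide":[0,0,0],"dr":[0,0,0]},{"slide":[0,0,0],"dr":[0,0,0]},{"slide":[0,0,0],"dr":[0,0,0]},{"slide":[0,0,0],"dr":[0,0,0]},{"slide":[0,0,0],"dr":[0,0,0]},{"slide":[0,0,1],"dr":[0,0,0]},{"slide":[0,0,4],"dr":[0,0,0]},{"slide":[0,0,8],"dr":[0,0,0]}], "hand": 1}}

```text
time_s: 11.45
ee_pos: [463.4, -72.7, 131.0]
tool_rot: [-2.219, -2.222, 0.001]
ft_force: [1.0, -0.0, -1.0]
gripper_width: 14.2
```

{"method": "servo_tool", "body": {"targets": [{"slide":[0,0,4],"dr":[0,0,0]},{"slide":[0,0,7.5],"dr":[0,0,0]},{"slide":[2,3.6,7.5],"dr":[0,0,0]},{"slide":[4,7.2,7.5],"dr":[0,0,0]},{"slide":[6,10.8,7.5],"dr":[0,0,0]},{"slide":[8,14.4,7.5],"dr":[0,0,0]},{"slide":[10,18,7.5],"dr":[0,0,0]},{"slide":[12.1,21.6,7.5],"dr":[0,0,0]}]}}

```text
time_s: 12.45
ee_pos: [585.2, 144.5, 205.7]
tool_rot: [2.219, 2.223, 0.0]
ft_force: [-0.4, -0.9, 0.3]
gripper_width: 13.8
```

{"method": "servo_tool", "body": {"targets": [{"slide":[0,0,0],"dr":[0,0,0]},{"slide":[0,0,-2],"dr":[0,0,0]},{"slide":[0,0,-4],"dr":[0,0,0]},{"slide":[0,0,-6],"dr":[0,0,0]},{"slide":[0,0,-6.6],"dr":[0,0,0]},{"slide":[0,0,-6.6],"dr":[0,0,0]},{"slide":[0,0,-6.6],"dr":[0,0,0]},{"slide":[0,0,-6.6],"dr":[0,0,0]}]}}

```text
time_s: 13.45
ee_pos: [585.0, 143.2, 139.6]
tool_rot: [2.219, 2.223, 0.001]
ft_force: [-1.3, 0.1, -0.3]
gripper_width: 13.6
```

```bash
cat > rk.py <<'E'
from h import *
def rk(name,o,zb):
    p=snap('wrist');x,y,z=robot.read_state()['ee_pos'];print(x,y,z)
    im=cv2.resize(p['frame'],None,fx=4,fy=4,interpolation=2)
    ps=np.radians(o[2]);ax=np.array([np.cos(ps),np.sin(ps)]);ay=np.array([-ax[1],ax[0]])
    for q,h in(([(-30,-84),(30,-84),(30,84),(-30,84)],44),([(-23,-74),(23,-74),(23,-28),(-23,-28)],36),([(-23,-23),(23,-23),(23,23),(-23,23)],36)):
        pts=np.array([proj(p,[*(np.array(o[:2])+u*ax+v*ay),h]) for u,v in q]);cv2.polylines(im,[np.round(pts*64).astype(int)],True,(255,0,255),2,4,4)
    sil(p,im,x,y,z-zb,96,44)
    im=im[80:1200,600:1900];cv2.imwrite('pics/'+name,cv2.resize(im,None,fx=.6,fy=.53))
E
python3 -c "
from rk import *
rk('w7.png',[583.1,194.4,2.3],50)"
```

```text
584.9649754211332 143.22721976447292 139.4846514428393
```

View pics/w7.png

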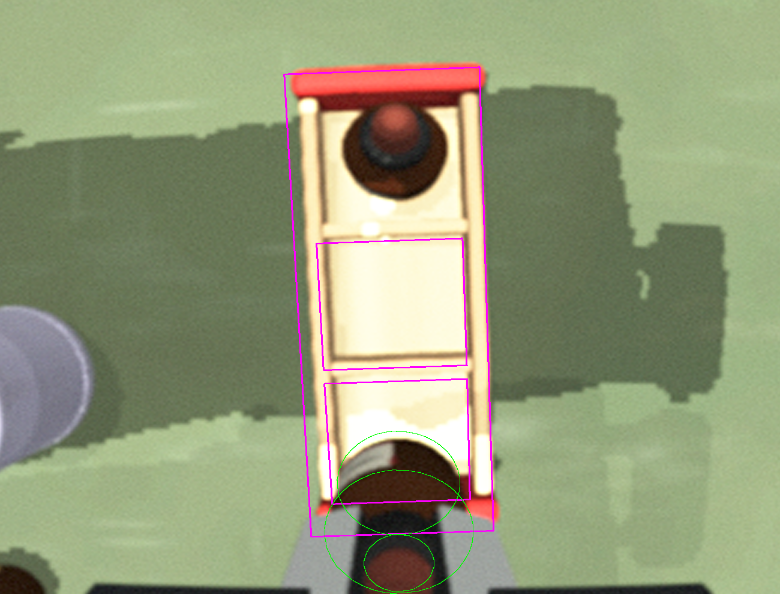

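The overlay shows the rack about +2 mm in x and +3 mm in y from my estimate. I'm correcting and lowering.

{"method": "servo_tool", "body": {"targets": [{"slide":[0.2,0.3,-2],"dr":[0,0,0]},{"slide":[0.2,0.3,-4],"dr":[0,0,0]},{"slide":[0.2,0.3,-6],"dr":[0,0,0]},{"slide":[0.2,0.3,-7],"dr":[0,0,0]},{"slide":[0.2,0.3,-7.8],"dr":[0,0,0]},{"slide":[0.2,0.3,-8.2],"dr":[0,0,0]},{"slide":[0.2,0.3,-8.2],"dr":[0,0,0]},{"slide":[0.2,0.3,-8.2],"dr":[0,0,0]}]}}

```text
time_s: 14.5
ee_pos: [587.1, 146.3, 57.5]
tool_rot: [2.219, 2.223, 0.001]
ft_force: [0.6, -0.5, -0.1]
gripper_width: 13.8
```

{"method": "servo_tool", "body": {"targets": [{"slide":[0,0,0],"dr":[0,0,0]},{"slide":[0,0,0],"dr":[0,0,0]},{"slide":[0,0,0],"dr":[0,0,0]},{"slide":[0,0,2],"dr":[0,0,0]},{"slide":[0,0,5],"dr":[0,0,0]},{"slide":[0,0,9],"dr":[0,0,0]},{"slide":[0,0,12],"dr":[0,0,0]},{"slide":[0,0,14.8],"dr":[0,0,0]}], "hand": 0.15}}

```text
time_s: 15.5
ee_pos: [586.8, 146.2, 206.3]
tool_rot: [2.219, 2.223, 0.001]
ft_force: [-0.4, -0.1, 0.3]
gripper_width: 40.1
```

Now redA at about (410,256): dx -17.7, dy +11.

{"method": "servo_tool", "body": {"targets": [{"slide":[-2.5,1.6,0],"dr":[0,0,0]},{"slide":[-5,3.2,0],"dr":[0,0,0]},{"slide":[-8,5,0],"dr":[0,0,0]},{"slide":[-11,7,0],"dr":[0,0,0]},{"slide":[-14,8.8,0],"dr":[0,0,0]},{"slide":[-16.5,10.3,0],"dr":[0,0,0]},{"slide":[-17.7,11,0],"dr":[0,0,0]},{"slide":[-17.7,11,0],"dr":[0,0,0]}]}}

```text
time_s: 16.5
ee_pos: [409.8, 256.4, 205.2]
tool_rot: [2.219, 2.224, 0.001]
ft_force: [0.4, -1.0, 0.1]
gripper_width: 39.8
```

```bash
python3 -c "
from look import *
look('w8.png',[(410,256),(411,260)],96,44,'red_1')"
```

```text
[410.4 255.9 205. ]
[([315.0, 209.0], 0.96, [410.0, 263.0]), ([357.0, 401.0], 0.77, [457.0, 43.0])]
[([355.0, 400.0], 0.81, [463.0, 1.0]), ([317.0, 203.0], 0.63, [412.0, 259.0])]
origin [911 584]
```

View pics/w8.png

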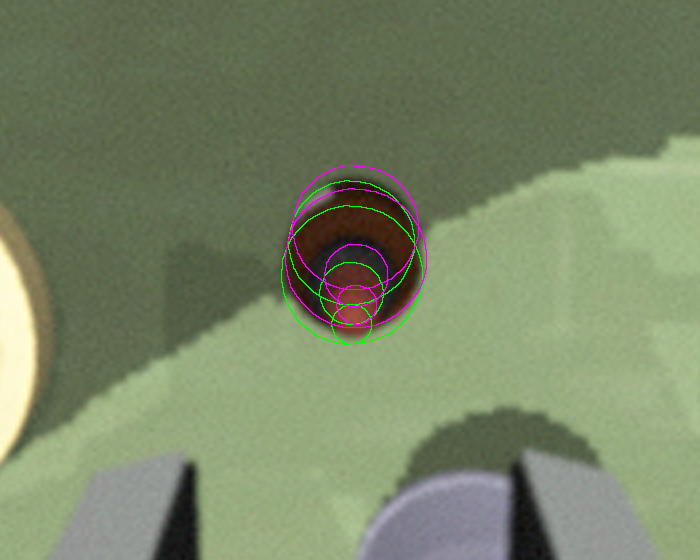

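Red bulb at (352,312) in the crop, between the two silhouettes: (410.5,258).

{"method": "servo_tool", "body": {"targets": [{"slide":[0,0.2,-4],"dr":[0,0,0]},{"slide":[0,0.2,-8],"dr":[0,0,0]},{"slide":[0,0.2,-12],"dr":[0,0,0]},{"slide":[0,0.2,-14],"dr":[0,0,0]},{"slide":[0,0.2,-15.5],"dr":[0,0,0]},{"slide":[0,0.2,-15.5],"dr":[0,0,0]},{"slide":[0,0.2,-15.5],"dr":[0,0,0]},{"slide":[0,0.2,-15.5],"dr":[0,0,0]}]}}

```text
time_s: 17.7
ee_pos: [410.3, 258.4, 50.7]
tool_rot: [2.219, 2.223, 0.002]
ft_force: [-0.3, -0.2, -0.6]
gripper_width: 40.1
```

{"method": "servo_tool", "body": {"targets": [{"slide":[0,0,0],"dr":[0,0,0]},{"slide":[0,0,0],"dr":[0,0,0]},{"slide":[0,0,0],"dr":[0,0,0]},{"slide":[0,0,0],"dr":[0,0,0]},{"slide":[0,0,0],"dr":[0,0,0]},{"slide":[0,0,1],"dr":[0,0,0]},{"slide":[0,0,4],"dr":[0,0,0]},{"slide":[0,0,8],"dr":[0,0,0]}], "hand": 1}}

```text
time_s: 18.7
ee_pos: [409.4, 258.0, 130.9]
tool_rot: [-2.219, -2.223, 0.002]
ft_force: [0.1, 0.2, 0.3]
gripper_width: 15.6
```

{"method": "servo_tool", "body": {"targets": [{"slide":[0,0,4],"dr":[0,0,0]},{"slide":[0,0,7.5],"dr":[0,0,0]},{"slide":[3,-1,7.5],"dr":[0,0,0]},{"slide":[6,-2,7.5],"dr":[0,0,0]},{"slide":[9,-3,7.5],"dr":[0,0,0]},{"slide":[12,-4.1,7.5],"dr":[0,0,0]},{"slide":[15,-5.2,7.5],"dr":[0,0,0]},{"slide":[17.5,-6,7.5],"dr":[0,0,0]}]}}

```text
time_s: 19.7
ee_pos: [585.7, 197.6, 205.4]
tool_rot: [2.22, 2.223, 0.0]
ft_force: [-0.3, 0.4, -0.2]
gripper_width: 15.6
```

{"method": "servo_tool", "body": {"targets": [{"slide":[0,0,0],"dr":[0,0,0]},{"slide":[0,0,-2],"dr":[0,0,0]},{"slide":[0,0,-4],"dr":[0,0,0]},{"slide":[0,0,-6],"dr":[0,0,0]},{"slide":[0,0,-6.6],"dr":[0,0,0]},{"slide":[0,0,-6.6],"dr":[0,0,0]},{"slide":[0,0,-6.6],"dr":[0,0,0]},{"slide":[0,0,-6.6],"dr":[0,0,0]}]}}

```text
time_s: 20.7
ee_pos: [585.0, 198.3, 139.6]
tool_rot: [2.219, 2.223, 0.001]
ft_force: [-0.3, -0.1, 0.3]
gripper_width: 15.3
```

```bash
python3 -c "
from rk import *
rk('w9.png',[585,197.5,2.3],50.5)"
```

```text
584.9407669949151 198.24884128074902 139.47076600551563
```

View pics/w9.png

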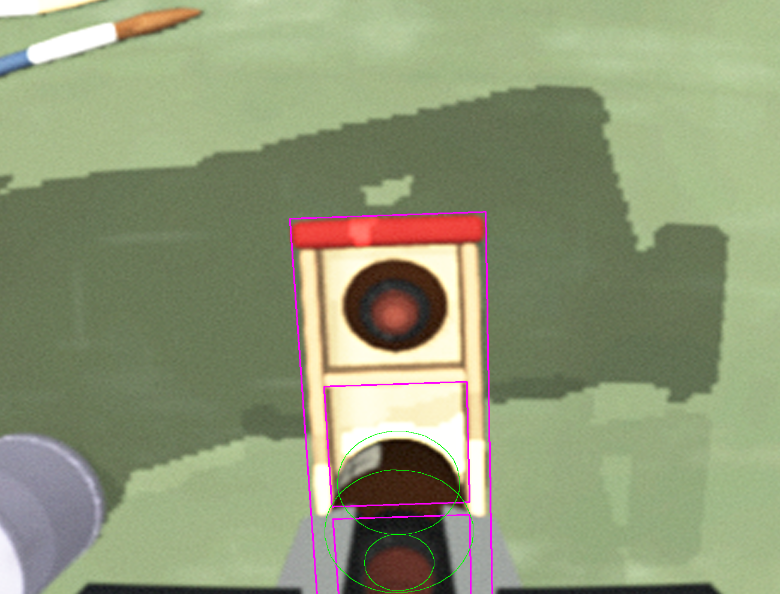

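Good alignment; the bottle is centred over the middle well. Lowering and releasing.

{"method": "servo_tool", "body": {"targets": [{"slide":[0,-0.1,-2],"dr":[0,0,0]},{"slide":[0,-0.1,-4],"dr":[0,0,0]},{"slide":[0,-0.1,-6],"dr":[0,0,0]},{"slide":[0,-0.1,-7],"dr":[0,0,0]},{"slide":[0,-0.1,-7.8],"dr":[0,0,0]},{"slide":[0,-0.1,-8.2],"dr":[0,0,0]},{"slide":[0,-0.1,-8.2],"dr":[0,0,0]},{"slide":[0,-0.1,-8.2],"dr":[0,0,0]}]}}

```text
time_s: 21.75
ee_pos: [585.0, 197.3, 57.4]
tool_rot: [2.219, 2.223, 0.001]
ft_force: [-0.2, 1.2, -0.4]
gripper_width: 15.4
```

{"method": "servo_tool", "body": {"targets": [{"slide":[0,0,0],"dr":[0,0,0]},{"slide":[0,0,0],"dr":[0,0,0]},{"slide":[0,0,0],"dr":[0,0,0]},{"slide":[0,0,2],"dr":[0,0,0]},{"slide":[0,0,5],"dr":[0,0,0]},{"slide":[0,0,9],"dr":[0,0,0]},{"slide":[0,0,12],"dr":[0,0,0]},{"slide":[0,0,14.8],"dr":[0,0,0]}], "hand": 0.15}}

```text
time_s: 22.75
ee_pos: [584.8, 197.2, 207.9]
tool_rot: [2.219, 2.223, 0.003]
ft_force: [-0.2, -0.9, -0.6]
gripper_width: 39.8
```

{"method": "servo_tool", "body": {"targets": [{"slide":[-2,-2,0],"dr":[0,0,0]},{"slide":[-4,-4,0],"dr":[0,0,0]},{"slide":[-6.5,-6,0],"dr":[0,0,0]},{"slide":[-9,-8,0],"dr":[0,0,0]},{"slide":[-12,-10.5,0],"dr":[0,0,0]},{"slide":[-14.5,-12.5,0],"dr":[0,0,0]},{"slide":[-15.9,-13.6,0],"dr":[0,0,0]},{"slide":[-15.9,-13.6,0],"dr":[0,0,0]}]}}

```text
time_s: 23.75
ee_pos: [425.7, 60.9, 206.4]
tool_rot: [2.22, 2.221, 0.003]
ft_force: [0.7, 0.1, 0.4]
gripper_width: 40.1
```

```bash
python3 -c "
from look import *
look('w10.png',[(426,61.5),(425,66)],92,41,'black_1')"
```

```text
[426.4  61.5 205.8]
[([313.0, 210.0], 0.81, [424.0, 67.0])]
[]
origin [910 582]
```

View pics/w10.png

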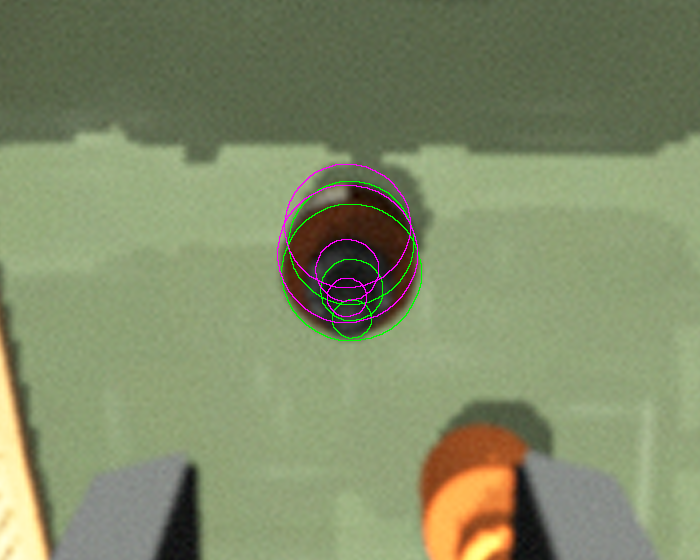

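Black bulb at (350,310) in the crop, so (426,62.5). Grip it.

{"method": "servo_tool", "body": {"targets": [{"slide":[0,0.1,-4],"dr":[0,0,0]},{"slide":[0,0.1,-8],"dr":[0,0,0]},{"slide":[0,0.1,-12],"dr":[0,0,0]},{"slide":[0,0.1,-14],"dr":[0,0,0]},{"slide":[0,0.1,-15.7],"dr":[0,0,0]},{"slide":[0,0.1,-15.7],"dr":[0,0,0]},{"slide":[0,0.1,-15.7],"dr":[0,0,0]},{"slide":[0,0.1,-15.7],"dr":[0,0,0]}]}}

```text
time_s: 24.95
ee_pos: [426.3, 62.3, 48.6]
tool_rot: [2.219, 2.223, 0.001]
ft_force: [-1.2, -0.7, 0.3]
gripper_width: 39.8
```

{"method": "servo_tool", "body": {"targets": [{"slide":[0,0,0],"dr":[0,0,0]},{"slide":[0,0,0],"dr":[0,0,0]},{"slide":[0,0,0],"dr":[0,0,0]},{"slide":[0,0,0],"dr":[0,0,0]},{"slide":[0,0,0],"dr":[0,0,0]},{"slide":[0,0,1],"dr":[0,0,0]},{"slide":[0,0,4],"dr":[0,0,0]},{"slide":[0,0,8],"dr":[0,0,0]}], "hand": 1}}

```text
time_s: 25.95
ee_pos: [425.3, 62.2, 128.9]
tool_rot: [-2.219, -2.223, 0.002]
ft_force: [0.7, -0.3, -1.6]
gripper_width: 13.9
```

{"method": "servo_tool", "body": {"targets": [{"slide":[0,0,4],"dr":[0,0,0]},{"slide":[0,0,7.6],"dr":[0,0,0]},{"slide":[2.5,-4,7.6],"dr":[0,0,0]},{"slide":[5,-8,7.6],"dr":[0,0,0]},{"slide":[7.5,-12,7.6],"dr":[0,0,0]},{"slide":[10,-16,7.6],"dr":[0,0,0]},{"slide":[12.7,-20.5,7.6],"dr":[0,0,0]},{"slide":[15.4,-24.9,7.6],"dr":[0,0,0]}]}}

```text
time_s: 26.95
ee_pos: [580.4, -188.3, 204.6]
tool_rot: [2.22, 2.223, 0.0]
ft_force: [0.5, 0.8, 0.4]
gripper_width: 13.7
```

{"method": "servo_tool", "body": {"targets": [{"slide":[0,0,0],"dr":[0,0,0]},{"slide":[0,0,-2],"dr":[0,0,0]},{"slide":[0,0,-4],"dr":[0,0,0]},{"slide":[0,0,-6],"dr":[0,0,0]},{"slide":[0,0,-6.6],"dr":[0,0,0]},{"slide":[0,0,-6.6],"dr":[0,0,0]},{"slide":[0,0,-6.6],"dr":[0,0,0]},{"slide":[0,0,-6.6],"dr":[0,0,0]}]}}

```text
time_s: 27.95
ee_pos: [580.0, -186.8, 138.6]
tool_rot: [2.219, 2.223, 0.001]
ft_force: [-0.3, -0.2, -1.2]
gripper_width: 14.0
```

```bash
python3 -c "
from rk import *
rk('w11.png',[579.5,-187.5,-9.2],48.5)"
```

```text
579.9612084398489 -186.80742682262664 138.4907505073203
```

View pics/w11.png

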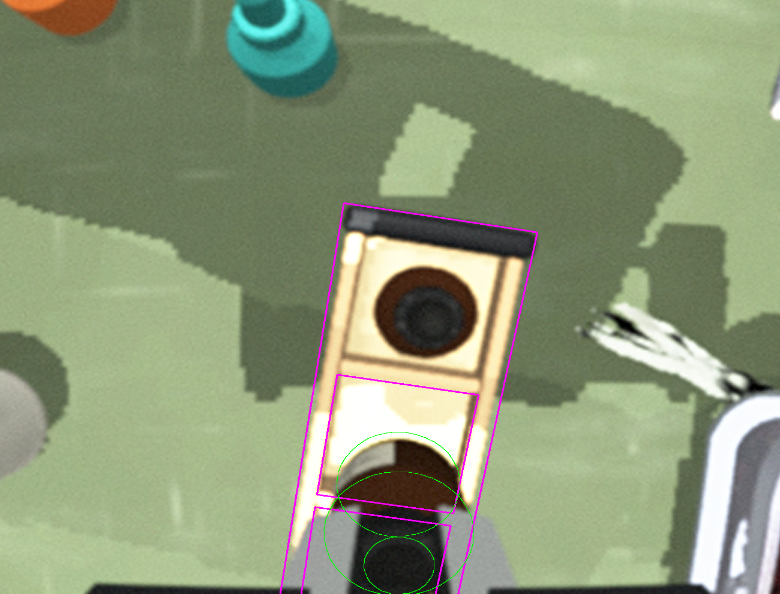

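Rack overlay matches and the bottle is centred. Lowering, releasing and lifting.

{"method": "servo_tool", "body": {"targets": [{"slide":[0,-0.1,-2],"dr":[0,0,0]},{"slide":[0,-0.1,-4],"dr":[0,0,0]},{"slide":[0,-0.1,-6],"dr":[0,0,0]},{"slide":[0,-0.1,-7],"dr":[0,0,0]},{"slide":[0,-0.1,-7.8],"dr":[0,0,0]},{"slide":[0,-0.1,-8.3],"dr":[0,0,0]},{"slide":[0,-0.1,-8.3],"dr":[0,0,0]},{"slide":[0,-0.1,-8.3],"dr":[0,0,0]}]}}

```text
time_s: 29.0
ee_pos: [580.0, -187.9, 55.4]
tool_rot: [2.219, 2.223, 0.0]
ft_force: [-0.4, 0.3, -0.5]
gripper_width: 13.7
```

{"method": "servo_tool", "body": {"targets": [{"slide":[0,0,0],"dr":[0,0,0]},{"slide":[0,0,0],"dr":[0,0,0]},{"slide":[0,0,0],"dr":[0,0,0]},{"slide":[0,0,2],"dr":[0,0,0]},{"slide":[0,0,5],"dr":[0,0,0]},{"slide":[0,0,9],"dr":[0,0,0]},{"slide":[0,0,12],"dr":[0,0,0]},{"slide":[0,0,14.8],"dr":[0,0,0]}], "hand": 0.15}}

```text
time_s: 30.0
ee_pos: [579.9, -187.8, 205.8]
tool_rot: [2.218, 2.222, 0.001]
ft_force: [0.0, -0.7, -0.8]
gripper_width: 39.6
```

{"method": "servo_tool", "body": {"targets": [{"slide":[-2,-1,0],"dr":[0,0,0]},{"slide":[-5,-3,0],"dr":[0,0,0]},{"slide":[-9,-5,0],"dr":[0,0,0]},{"slide":[-13,-7,0],"dr":[0,0,0]},{"slide":[-16,-9,2],"dr":[0,0,0]},{"slide":[-18,-10,2],"dr":[0,0,0]},{"slide":[-18,-10,2],"dr":[0,0,0]},{"slide":[-18,-10,2],"dr":[0,0,0]}]}}

```text
time_s: 31.0
ee_pos: [400.3, -287.5, 223.5]
tool_rot: [2.219, 2.223, 0.0]
ft_force: [0.2, 0.5, -0.5]
gripper_width: 39.7
```

```bash
python3 - <<'E'
from h import *
t=snap('top');s=snap('side')
a=cv2.resize(t['frame'][170:300,190:450],(780,390),interpolation=2);b=s['frame'][90:360,150:450]
cv2.imwrite('pics/f1.png',a);cv2.imwrite('pics/f2.png',cv2.resize(b,None,fx=2.2,fy=2.2,interpolation=2))
E
```

```text
(no output)
```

View pics/f1.png

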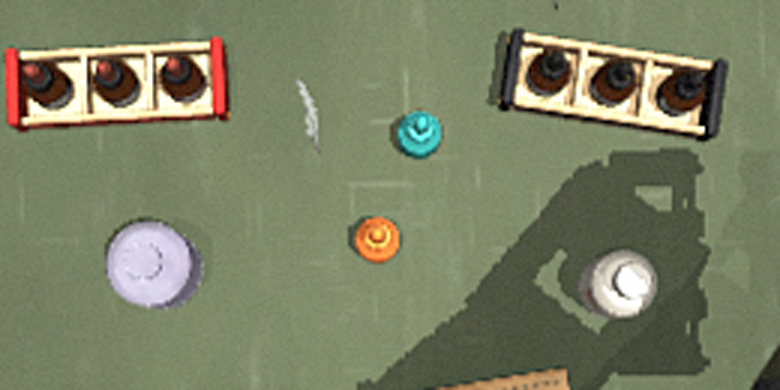

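View pics/f2.png

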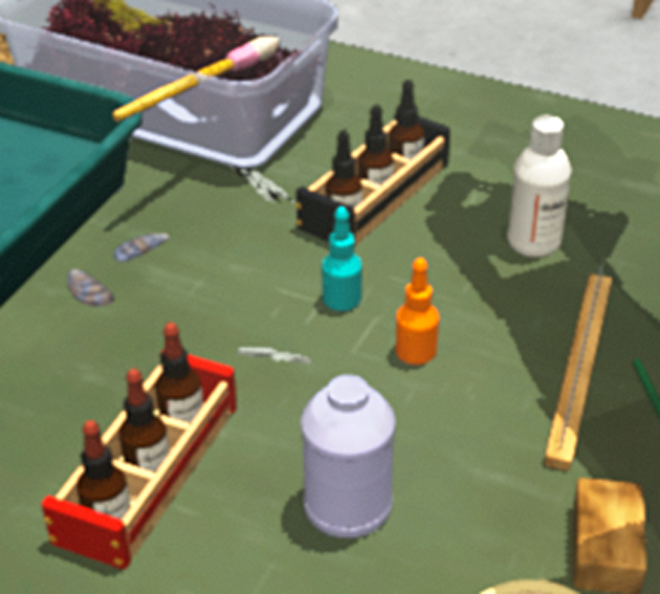

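Both views show all six wells filled and every bottle upright, with white and lilac unmoved. One numeric check of the bulb tips against well positions, then I hand in.

```bash
python3 - <<'E'
from h import *
s=snap('side')
for o,H in(([579.5,-187.5,-9.2],92),([585,197.5,2.3],96)):
    ps=np.radians(o[2])
    for k in(51,0,-51): print(k,[((proj(s,[o[0]-k*np.sin(ps),o[1]+k*np.cos(ps),z+H])-[150,90])*2.2).round().tolist() for z in (6,)])
st=robot.read_state();print(st['time_s'],st['ft_force'])
E
```

```text
51 [[343.0, 131.0]]
0 [[376.0, 105.0]]
-51 [[407.0, 81.0]]
51 [[92.0, 421.0]]
0 [[132.0, 371.0]]
-51 [[170.0, 324.0]]
31.15 [ 0.55731176 -1.20124118 -0.22736904]
```

The predicted tips match the observed ones: black (343,131), (376,106), (407,81) and red (92,421), (134,370), (171,324).

```bash
python3 -c "
from plant import robot;print(robot.hand_in())"
```

```text
the job is handed in; nothing more can be done
None
```

All four loose bottles are back in the racks: the two red-bulb ones in the red-ended rack and the two black-bulb ones in the black-ended rack, one to a well. I handed in at about 31 s of the 112 s allowed.

**Final checks:** The top and side pictures show all six wells filled and every bottle upright. In the side view, all six bulb tips lie within about 2 crop pixels (roughly 1–2 mm) of where an upright bottle on the well floor should show. The white, lilac, orange and turquoise bottles look undisturbed in the pictures, though I did not measure how far they might have shifted. The gripper was clear of everything at the end.

**Disagreements along the way:**
- **Position estimates:** The first estimates from the top camera were off from the wrist camera by up to 5 mm for one bottle and about 3 mm for the racks. I used the wrist values, except that one bottle was gripped 1.5 mm off its wrist fit.
- **Look-alikes:** The networks reported the orange and turquoise bottles as red ones. I ruled those out by their colour in the pictures.

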